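# Load the thread tray for twin-needle work, two spools of a colour one behind the other

### The job

Set up the wooden thread tray for twin-needle work, which takes two spools of each colour: a stray cream spool stands in one of the front wells, so take it out and stand it upright on the bench close behind the tray. Then stand the loose red, navy and green spools that are beside the tray in its front row, each in the well straight in front of the spool of its own colour, and leave the three spools of the back row seated where they are.

Things in the scene. Friction and masses are not known exactly. Their poses are not given: they have to be found in the camera images.
- tray: fixed dark wooden tray, 128 x 198 mm. Origin under its centre, on the bench; x to the back, y left (turned up to 0.35 rad). Two stepped rows of 3 round wells, 36 mm wide, 12 deep, at y = +60, 0, -60 mm. Front row: x = -31 mm, top 22, well floors 10 mm above the bench. Back row: x = +31 mm, top 34, floors 22 mm. Cheeks 3 mm higher. Behind its back edge (x = +64 mm) 110 mm are clear.
- back_red: a full spool of red sewing thread with white end flanges, 25 mm across and 52 mm tall, which stands upright in one of the three wells of the tray's back row from the start and stays there. Origin at the centre of the underside, z up along the axis; its yaw means nothing.
- back_navy: a full spool of navy blue sewing thread with white end flanges, 25 mm across and 58 mm tall, which stands upright in one of the three wells of the tray's back row from the start and stays there. Origin at the centre of the underside, z up along the axis; its yaw means nothing.
- back_green: a full spool of green sewing thread with white end flanges, 25 mm across and 58 mm tall, which stands upright in one of the three wells of the tray's back row from the start and stays there. Origin at the centre of the underside, z up along the axis; its yaw means nothing.
- loose_red: the loose full spool of red sewing thread with white end flanges, 25 mm across and 52 mm tall, 20 to 45 g, which stands upright on the bench beside the tray at the start. Origin at the centre of the underside, z up along the axis; its yaw means nothing.
- loose_navy: the loose full spool of navy blue sewing thread with white end flanges, 25 mm across and 58 mm tall, 20 to 45 g, which stands upright on the bench beside the tray at the start. Origin at the centre of the underside, z up along the axis; its yaw means nothing.
- loose_green: the loose full spool of green sewing thread with white end flanges, 25 mm across and 58 mm tall, 20 to 45 g, which stands upright on the bench beside the tray at the start. Origin at the centre of the underside, z up along the axis; its yaw means nothing.
- stray_cream: the stray full spool of cream (off-white) sewing thread with white end flanges, 25 mm across and 52 mm tall, 20 to 45 g, which stands upright in one of the front wells of the tray at the start. Origin at the centre of the underside, z up along the axis; its yaw means nothing. (Four more spools far off, near the back edge of the bench, are stock and have no part in this.)
Mind the look-alikes: they are no part of the job. What is shaped like the stray_cream but orange is not meant.

How it is judged:
By the outcome, as a careful person would: the job done as asked, in the order asked, and still so for the second after the job is handed in, with the robot touching nothing.
It also fails if it takes over 96 s, if anything falls off the work surface, if the arm or the gripper's body presses on something with over 40 N, if the wrist force passes 120 N, or if a joint passes its speed limit or range.

### The arm

A 7-joint arm with a two-finger parallel gripper is mounted at the origin on a cart in front of the work surface, level with it; the furniture and walls round the work are solid. World frame = base frame: x ahead of the robot, y to its left, z up, the work surface at z = 0. Lengths are in m, angles in rad, forces in N, time in s.
With the tool pointing down it reaches from about 0.425 to 0.8 m from the base axis. Payload 8.3 kg.
Tool frame: the origin (TCP) lies between the finger pads; the fingertips stand 17 mm ahead of it and the grasp point (between the pads) lies 2 mm behind it; z points along the fingers, y is the line along which they close (so a half turn about z gives the same grasp; the last joint's range is limited). The gripper opens to 85 mm and grips with 20 to 120 N. Pads are 22 mm wide; open, the fingers measure 114 mm over their backs; the gripper's body (76 mm by 85 mm) begins 54 mm behind the grasp point. The pads swing forward as they close: fully open they stand 13 mm farther back than shut.
Start: joints at [-1.278, 0.383, 0.016, 1.37, -0.006, 1.388, -0.046], TCP at [0.218, 0.586, 0.248] pointing down, gripper open.
Joint ranges: [-2.95, 2.95], [-0.25, 2.06], [-1.52, 1.56], [0.18, 2.33], [-1.44, 4.58], [0.02, 2.06], [-3.01, 3.01]. Speed limits (rad/s): [2.39, 2.39, 3.01, 3.01, 3.14, 3.14, 3.14].

### API

Orientations are given as a unit quaternion [w, x, y, z].
In Python, from cell import observe, get_image, sign_off gives the robot as it stands.
- The arm moves only by the tool apply_moves, never from a script. Its argument "commands" is a list of rows, each a list of 3 entries, a list of its own where there are three numbers: the turn, a rotation vector about the tool's x, y, z in units of 8 degrees (1.0 is 8 degrees), then the shift along the tool's x, y, z in cm, then the opening, from 0 (shut) to 1 (fully open). In form: [[[wx, wy, wz], [x, y, z], gripper], ...]. A call has 1 to 5 rows; each row is the pose to reach, as a shift and turn from the pose commanded when the call began, along the tool's axes at that moment; what a row does not reach only later rows make up. A row lasts 1/8 s, in which the tool goes at most 62.5 mm and 10.7 degrees, less where a joint would pass 70% of its speed; a pose out of reach is approached as far as the arm can. A call with a gripper value outside its range is refused whole. The fingers move at their own pace and stop on an object; the grip force is fixed at half the most. Time passes only in rows, so rows that repeat a pose let the fingers close. It gives the time, the measured TCP pose, the force, the opening and the grip force at its end, in the units of the state.
- observe(): the state, without advancing time (a new reading comes with each control period).
- get_image(name): name is "scene" or "top" or "wrist"; returns a dict with "color" (400x640x3 uint8, red, green, blue), "range_z" (400x640 float32, m along the optical axis (not along the pixel's ray), 0 where there is no reading), "fx", "fy", "cx", "cy" (pixels), "dist_coeffs" ([k1, k2, p1, p2, k3] as OpenCV has them; the pictures are not rectified), "cam_to_world" (4x4, takes a point from camera to world coordinates); the wrist camera has in their place "hand_eye" (4x4, takes a point from camera to tool coordinates, whose origin is the TCP and whose axes are the flange's). Camera axes: x right, y up, looking along -z (the intrinsics and any distortion apply to the point x, -y, -z); pixel columns grow to the right and rows downward; lengths in m; the calibration is good to about 2 mm. A picture is of the moment at which its call begins: read the wrist's pose just before it.
- sign_off(): hands the job in; it is judged then, once.
The state is a dict: "time_s": time; "joint_positions": joint angles; "joint_velocities": joint speeds; "effort": joint torques, N m; "tcp_pos": TCP position; "tcp_rot": TCP orientation; "wrist_force": force on the tool from outside, world axes, zero at the start; "moment": the same for the moment, N m; "opening": finger opening in m; "gripper_force": force on a finger pad.
Only numpy, scipy, OpenCV 4.12 (cv2) and the standard library are available. Lean on these libraries where they do the work, as an engineer would, in place of code of your own. Each camera call takes 0.05 s, during which the arm holds its last target. There are 200 camera calls.

## Working session

There is one attempt and no reset: what is moved stays moved. The work goes in short steps, Python scripts to look and compute and a tool call to move; the robot and the scene stay as the last step left them, time stands still between calls to the robot, and variables do not carry over. Pictures are saved under pics/ and viewed, at most 14 in all, crops included, and the job is handed in when it is done.

Besides the shell and the picture viewer there is one more tool, called by a JSON object that holds its "op" and its "data". apply_moves: Moves the arm, as the interface text tells. Its arguments: {"type":"object","properties":{"commands":{"type":"array"}},"required":["commands"]}

```bash
ls; mkdir -p pics
python3 - <<'E'
from cell import observe,get_image
import cv2,numpy as np
s=observe();print(s)
for n in("scene","top"):
    d=get_image(n);cv2.imwrite(f"pics/{n}0.png",d["color"][...,::-1]);np.savez(f"{n}0.npz",**d)
    print(n,d["fx"],d["fy"],d["cx"],d["cy"],d["dist_coeffs"],np.round(d["cam_to_world"],3).tolist(),(d["range_z"]>0).mean())
E
```

```text
pics
{'time_s': 0.0, 'joint_positions': array([-1.2779317 ,  0.38425116,  0.01636986,  1.37115784, -0.00629436,
        1.3881849 , -0.04649121]), 'joint_velocities': array([ 0.00115233, -0.00021737,  0.0003231 , -0.00029346, -0.00049333,
        0.00179483, -0.00104443]), 'effort': array([-8.69670093e-04, -6.27600288e+01,  8.43621064e-01, -3.71830702e+01,
        1.64471747e-02,  1.39548202e-02,  5.02013518e-05]), 'tcp_pos': array([0.21749503, 0.58543893, 0.24726902]), 'tcp_rot': array([-1.53159476e-04,  1.76907547e-01,  9.84226990e-01, -9.63827684e-04]), 'wrist_force': array([-0.30504201, -0.146973  , -0.12086588]), 'moment': array([ 0.02356246,  0.01611248, -0.02985773]), 'gripper_force': 0.0, 'opening': 0.085559752051451}
scene 419.58513843825665 419.58513843825665 322.2676662777889 201.23062490325117 [-0.00144575  0.          0.          0.          0.        ] [[0.899, 0.294, -0.323, 0.206], [-0.437, 0.608, -0.662, -0.353], [0.002, 0.737, 0.676, 0.645], [0.0, 0.0, 0.0, 1.0]] 0.9959765625
top 385.7004211212062 385.7004211212062 324.3293195087289 199.31703469528523 [-0.04315527  0.          0.          0.          0.        ] [[0.016, 0.991, -0.133, 0.401], [-1.0, 0.019, 0.014, 0.219], [0.016, 0.133, 0.991, 0.889], [0.0, 0.0, 0.0, 1.0]] 0.9960859375
```

View pics/scene0.png

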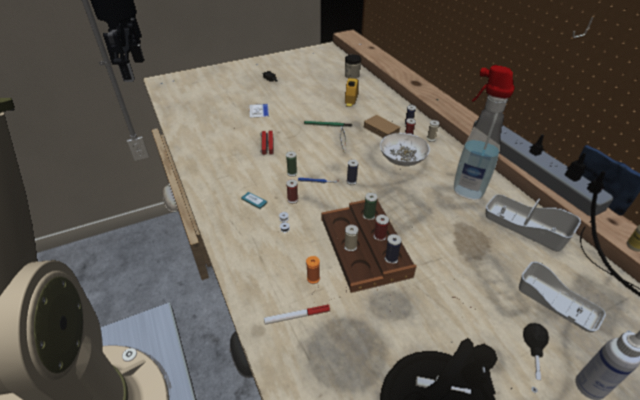

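View pics/top0.png

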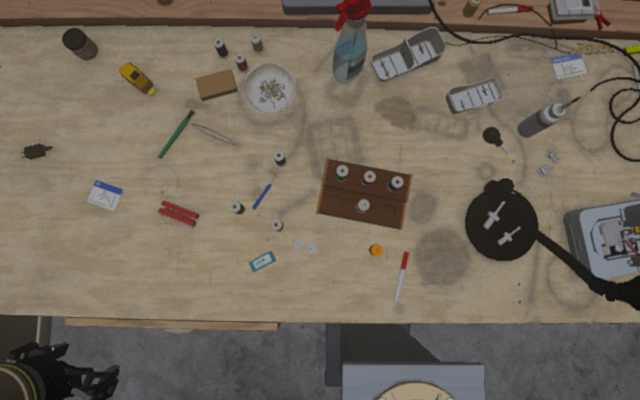

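The scene view shows the tray at (368,248). In the top view the back row, left to right, is green (342,171), red (370,177) and navy (397,183), with cream in the front-centre well at (363,206). The loose spools are green (238,208), red (278,225) and navy (280,159). The orange spool at (376,250) is the decoy. Next I'll measure from both views.

```bash
cat > h.py <<'E'
import numpy as np,cv2
def cloud(d,T):
    """world point for each pixel from range_z"""
    K=np.array([[d["fx"],0,d["cx"]],[0,d["fy"],d["cy"]],[0,0,1]],float)
    v,u=np.mgrid[:400,:640]
    p=cv2.undistortPoints(np.stack([u,v],-1).reshape(-1,1,2).astype(float),K,np.array(d["dist_coeffs"],float)).reshape(400,640,2)
    z=d["range_z"]
    c=np.stack([p[...,0]*z,-p[...,1]*z,-z],-1)
    return c@T[:3,:3].T+T[:3,3]
def ray(d,T,uv):
    K=np.array([[d["fx"],0,d["cx"]],[0,d["fy"],d["cy"]],[0,0,1]],float)
    p=cv2.undistortPoints(np.array(uv,float).reshape(1,1,2),K,np.array(d["dist_coeffs"],float)).ravel()
    return T[:3,3],T[:3,:3]@np.array([p[0],-p[1],-1])
E
python3 - <<'E'
from h import *
S={n:dict(np.load(n+"0.npz")) for n in("scene","top")}
C={n:cloud(S[n],S[n]["cam_to_world"]) for n in S}
seeds=dict(lg=(238,208),lr=(278,225),ln=(280,159),cream=(363,206),bg=(342,171),br=(370,177),bn=(397,183),orange=(376,250))
for k,(u,v) in seeds.items():
    p0=C["top"][v,u]; out=[];rays=[]
    for n in("top","scene"):
        W=C[n];m=(np.hypot(W[...,0]-p0[0],W[...,1]-p0[1])<.022)&(abs(W[...,2]-p0[2])<.006)
        _,lab=cv2.connectedComponents(m.astype(np.uint8))
        l=np.argmax(np.bincount(lab[m]));m=lab==l
        ys,xs=np.nonzero(m)
        (cx,cy),r=cv2.minEnclosingCircle(np.stack([xs,ys],-1).astype(np.float32))
        q=W[m];out.append(np.r_[(q[:,:2].max(0)+q[:,:2].min(0))/2,np.median(q[:,2])])
        rays.append(ray(S[n],S[n]["cam_to_world"],(xs.mean(),ys.mean())))
    (a,d1),(b,d2)=rays
    t=np.linalg.lstsq(np.c_[d1,-d2],b-a,rcond=None)[0];P=(a+d1*t[0]+b+d2*t[1])/2
    print(k,*[np.round(o*1e3,1) for o in out],"tri",np.round(P*1e3,1),"gap",np.round(np.linalg.norm(a+d1*t[0]-b-d2*t[1])*1e3,1))
# tray corners: points at heights
W=C["top"];col=S["top"]["color"].astype(int)
m=(col[...,0]>col[...,2]*1.6)&(col.sum(-1)<260);m[:150]=0;m[235:]=0;m[:,:310]=0;m[:,420:]=0
ys,xs=np.nonzero(m);print(m.sum())
q=W[m]
for lo,hi in((.018,.027),(.030,.040),(.004,.014)):
    s=q[(q[:,2]>lo)&(q[:,2]<hi)];print(lo,len(s),np.median(s[:,2]))
box=cv2.minAreaRect((q[(q[:,2]>.015),:2]*1000).astype(np.float32));print(box, cv2.boxPoints(box))
d=S["top"]["color"][140:250,300:430,::-1];cv2.imwrite("pics/crop.png",cv2.resize(d,None,fx=5,fy=5,interpolation=cv2.INTER_CUBIC))
E
```

```text
lg [493.8 402.4  57.7] [491.6 400.1  56.8] tri [493.4 403.6  52.4] gap 1.5
lr [456.9 311.4  51.5] [455.6 310.1  51.1] tri [456.6 312.   46.9] gap 1.4
ln [609.7 310.5  57.7] [607.4 309.5  57. ] tri [609.8 311.   54.3] gap 1.7
cream [503.5 117.7  57.7] [498.7 116.4  53.8] tri [503.  119.5  46.7] gap 5.5
bg [576.7 170.8  78.4] [571.3 170.   76.2] tri [574.9 170.7  70.8] gap 5.4
br [562.6 111.1  72.6] [560.5 110.3  72.5] tri [562.8 111.3  67.6] gap 2.5
bn [551.5  51.8  79.6] [549.5  51.4  79.2] tri [550.8  51.9  75. ] gap 1.7
orange [405.5  91.8  51. ] [404.5  91.2  50.9] tri [405.1  91.2  46.2] gap 1.5
3966
0.018 1870 0.0219089675680596
0.03 1594 0.03406928441308149
0.004 411 0.00987849322394152
((490.84783935546875, 125.33333587646484), (196.13055419921875, 208.3212890625), 80.34542846679688) [[371.71613   46.125526]
 [577.0869    11.188431]
 [609.97955  204.54114 ]
 [404.60876  239.47824 ]]
```

View pics/crop.png

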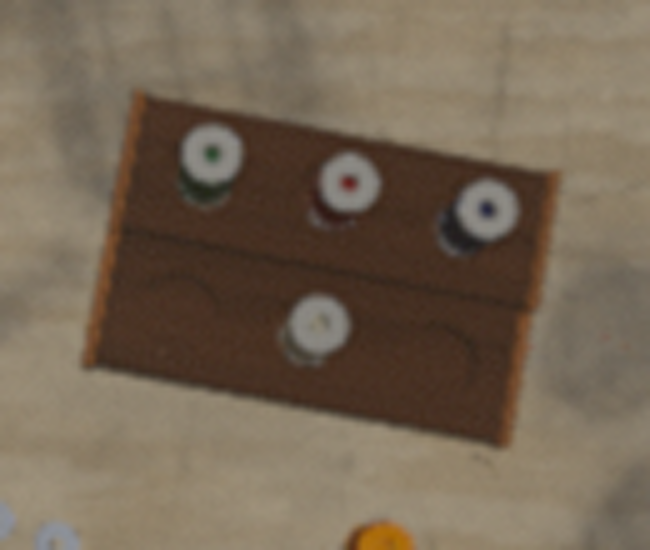

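The crop shows the tray turned clockwise, with corners near crop (137,95), (556,175), (505,445) and (90,365). The empty front wells are at left (185,300) and right (435,350). The cream and tray masks were polluted, so I'll refine both.

Run:
```python
from h import *
S={n:dict(np.load(n+"0.npz")) for n in("scene","top")}
C={n:cloud(S[n],S[n]["cam_to_world"]) for n in S}
seeds=dict(lg=(493,402),lr=(457,311),ln=(609,310),cream=(502,118),bg=(576,171),br=(562,111),bn=(551,52))
for k,p0 in seeds.items():
    o=[]
    for n in C:
        W=C[n]*1e3
        m=(np.hypot(W[...,0]-p0[0],W[...,1]-p0[1])<22)
        zt=np.percentile(W[m][:,2],99.);
        m&=W[...,2]>zt-12
        zt=np.median(W[m&(W[...,2]>zt-5)][:,2]); m&=W[...,2]>zt-4
        ys,xs=np.nonzero(m);(cx,cy),r=cv2.minEnclosingCircle(np.stack([xs,ys],-1).astype(np.float32))
        # ray through blob centre on the plane of the top
        a,d=ray(S[n],S[n]["cam_to_world"],(xs.mean(),ys.mean()));t=(zt/1e3-a[2])/d[2];P=(a+d*t)*1e3
        # cylinder fit: mean of points
        o.append((np.round(P,1),m.sum()))
    print(k,*o)
for n in C:
    W=C[n]*1e3;col=S[n]["color"].astype(int)
    near=(np.hypot(W[...,0]-533,W[...,1]-118)<125)
    m=near&(W[...,2]>15)&(W[...,2]<40)&(col[...,0]>col[...,2]*1.5)
    m=cv2.morphologyEx(m.astype(np.uint8),cv2.MORPH_OPEN,np.ones((3,3)))
    _,lab,st,_=cv2.connectedComponentsWithStats(m);l=1+np.argmax(st[1:,4]);m=lab==l
    q=W[m][:,:2].astype(np.float32);box=cv2.minAreaRect(q);print(n,box,cv2.boxPoints(box).round(1).tolist())
    c=np.array([533,117]);yaw=-.21
    R=np.array([[np.cos(yaw),-np.sin(yaw)],[np.sin(yaw),np.cos(yaw)]])
    f=near&(W[...,2]>6)&(W[...,2]<17);L=(W[f][:,:2]-c)@R
    for y in(60,0,-60):
        s=L[(abs(L[:,0]+31)<22)&(abs(L[:,1]-y)<22)];zz=W[f][(abs(L[:,0]+31)<22)&(abs(L[:,1]-y)<22),2]
        if len(s)>5:print(" well",y,len(s),(s.min(0)+s.max(0))/2,s.max(0)-s.min(0),np.median(zz))
```

```text
lg (array([491.3, 400.4,  57.2]), np.int64(58)) (array([493.8, 402.6,  58. ]), np.int64(97))
lr (array([454.9, 309.8,  51.5]), np.int64(73)) (array([457.1, 311.2,  51.9]), np.int64(96))
ln (array([607.6, 308.6,  57.2]), np.int64(65)) (array([609.8, 310.3,  58. ]), np.int64(90))
cream (array([500.3, 121.2,  61.4]), np.int64(104)) (array([502.1, 122.4,  62.2]), np.int64(95))
bg (array([570.2, 168.7,  79.8]), np.int64(90)) (array([573. , 171. ,  80.1]), np.int64(95))
br (array([560.4, 109.6,  73.5]), np.int64(102)) (array([562.8, 111.1,  73.8]), np.int64(99))
bn (array([549.2,  51. ,  79.5]), np.int64(114)) (array([551.3,  52.4,  79.8]), np.int64(102))
scene ((530.1685791015625, 116.42686462402344), (200.06170654296875, 125.90283966064453), 79.5508804321289) [[450.1000061035156, 29.5], [573.9000244140625, 6.599999904632568], [610.2000122070312, 203.39999389648438], [486.3999938964844, 226.1999969482422]]
 well 60 143 [-33.21525627  63.91488801] [32.68284496 26.83009483] 10.071128721201639
 well 0 58 [-31.40047273   0.92292521] [33.10802421 28.95100959] 11.818855904978719
 well -60 207 [-29.47980912 -57.36541184] [33.68894383 30.72031667] 10.272217586270393
top ((532.411376953125, 117.31537628173828), (198.61695861816406, 124.94861602783203), 80.3713607788086) [[454.20001220703125, 29.899999618530273], [577.4000244140625, 9.0], [610.5999755859375, 204.8000030517578], [487.3999938964844, 225.6999969482422]]
 well 60 187 [-32.69619515  58.90224544] [33.66412201 34.98614442] 9.876279940478128
 well 0 71 [-31.17129548  -2.11066736] [32.59603821 36.45756444] 10.083416721775373
 well -60 184 [-28.49684837 -62.23818521] [33.89419784 35.0031867 ] 10.02042632884087
```

Measured means of the two views: the tray is at about (531, 117) mm with yaw about −0.175. The cream top is at z≈62 mm. The loose spools are at about lg (492.5,401.5), lr (456,310.5) and ln (608.7,309.5), with tops at 58, 52 and 58 mm. Moving now.

```bash
cat >> h.py <<'E'
from scipy.spatial.transform import Rotation as Rn
def tool(s):
    q=s["tcp_rot"];return Rn.from_quat([q[1],q[2],q[3],q[0]])
def plan(x,y,z,yawy=np.pi/2-.175):
    """shift (cm) and turn (8 deg) to TCP x,y,z (mm), tool y at world angle yawy, z down"""
    from cell import observe
    s=observe();R=tool(s)
    ty=np.array([np.cos(yawy),np.sin(yawy),0]);tz=np.array([0,0,-1.]);G=Rn.from_matrix(np.c_[np.cross(ty,tz),ty,tz])
    d=R.inv().apply(np.array([x,y,z])/1e3-s["tcp_pos"])*100
    w=np.degrees((R.inv()*G).as_rotvec())/8
    print("turn",w.round(2),"shift",d.round(2),"t",round(s["time_s"],2),"tcp",(s["tcp_pos"]*1e3).round(1),"open",round(s["opening"],4),"F",s["wrist_force"].round(1))
E
python3 -c "
from h import *
plan(501,122,200)"
```

```text
turn [-0.01 -0.   -1.29] shift [-42.72 -33.56   4.8 ] t 0.1 tcp [217.5 585.5 247.3] open 0.0855 F [-0.1 -0.3  0.2]
```

{"op": "apply_moves", "data": {"commands": [[[0,0,-0.3],[-4.7,-3.7,0],0.55],[[0,0,-0.6],[-9.4,-7.4,0],0.55],[[0,0,-0.9],[-14.1,-11.1,0],0.55],[[0,0,-1.2],[-18.8,-14.8,0.5],0.55],[[0,0,-1.3],[-23.5,-18.5,1.0],0.55]]}}

```text
time_s: 0.72
tcp_pos: [0.3741, 0.3286, 0.238]
tcp_rot: [-0.0, 0.087, 0.996, -0.0]
wrist_force: [0.7, 0.4, -0.3]
opening: 0.0469
gripper_force: 0.0
```

```bash
python3 -c "
from h import *
plan(501,122,200)"
```

```text
turn [-0.   -0.    0.01] shift [-16.06 -18.17   3.8 ] t 0.72 tcp [374.1 328.6 238. ] open 0.0469 F [ 0.7  0.4 -0.3]
```

{"op": "apply_moves", "data": {"commands": [[[0,0,0],[-4.0,-4.5,1.0],0.55],[[0,0,0],[-8.0,-9.0,2.0],0.55],[[0,0,0],[-12.0,-13.5,3.0],0.55],[[0,0,0],[-16.0,-18.2,3.8],0.55],[[0,0,0],[-16.0,-18.2,3.8],0.55]]}}

```text
time_s: 1.35
tcp_pos: [0.501, 0.1174, 0.1995]
tcp_rot: [-0.0, 0.092, 0.996, -0.001]
wrist_force: [0.3, 1.3, 0.5]
opening: 0.047
gripper_force: 0.0
```

```bash
cat > wr.py <<'E'
from h import *
from cell import observe,get_image
import sys
s=observe();d=get_image("wrist");T=np.eye(4);T[:3,:3]=tool(s).as_matrix();T[:3,3]=s["tcp_pos"];T=T@d["hand_eye"]
cv2.imwrite(f"pics/{sys.argv[1]}.png",d["color"][...,::-1]);np.savez(sys.argv[1]+".npz",T=T,**d)
W=cloud(d,T)*1e3
for a in sys.argv[2:]:
    x,y,z=map(float,a.split(","))
    m=(np.hypot(W[...,0]-x,W[...,1]-y)<20)&(abs(W[...,2]-z)<3.5)&(d["range_z"]>0)
    if m.sum()<20: print(a,"few",m.sum());continue
    _,lab,st,ce=cv2.connectedComponentsWithStats(m.astype(np.uint8));l=1+np.argmax(st[1:,4])
    zz=np.median(W[lab==l][:,2]);o,r=ray(d,T,ce[l]);P=o+r*(zz/1e3-o[2])/r[2]
    q=W[lab==l];print(a,"px",ce[l].round(0),"n",st[l,4],"ctr",(P*1e3).round(1),"bbox ctr",((q.max(0)+q.min(0))/2).round(1),"ext",(q.max(0)-q.min(0)).round(1))
E
python3 wr.py w1 501,122,62 511,181,10 490,63,10 572,170,80 562,110,74 550,52,80; python3 -c "
from h import *
plan(501,122,44)"
```

```text
501,122,62 px [320. 194.] n 530 ctr [500.9 123.3  61.7] bbox ctr [501.4 123.1  61. ] ext [25.2 24.6  4.9]
511,181,10 px [377. 180.] n 817 ctr [512.8 183.7   9.9] bbox ctr [512.9 183.4  10.4] ext [33.6 34.8  6.1]
490,63,10 px [263. 181.] n 817 ctr [491.6  63.4   9.8] bbox ctr [491.6  63.7  10.6] ext [34.5 33.8  5.8]
572,170,80 px [389. 259.] n 280 ctr [567.8 174.6  79.8] bbox ctr [570.6 173.5  79.3] ext [22.5 20.   4.8]
562,110,74 px [319. 260.] n 477 ctr [560.8 111.7  73.6] bbox ctr [561.5 111.7  73.1] ext [24.7 24.3  4.9]
550,52,80 px [249. 256.] n 123 ctr [542.1  49.8  79.4] bbox ctr [542.7  51.6  79.2] ext [10.3 19.3  4.3]
turn [-0.01 -0.01 -0.03] shift [-0.09  0.16 15.56] t 1.4 tcp [500.  120.7 199.6] open 0.0469 F [-0.9  1.5  0.2]
```

View pics/w1.png

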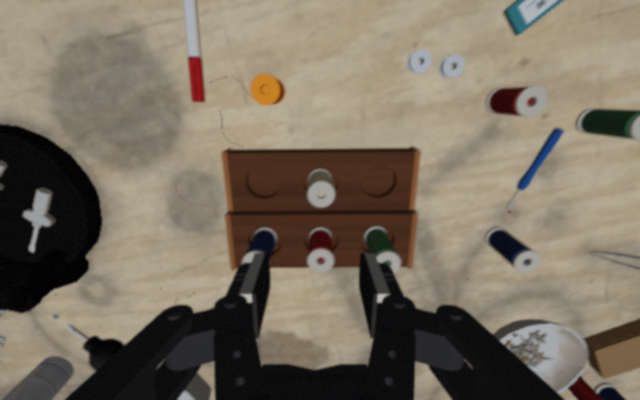

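The wrist view shows cream (320,190) in the front-centre well and empty front wells at (377,180) and (263,181). The fingers are lined up with the tray's y axis. The arm was still settling, so I'll measure once more.

{"op": "apply_moves", "data": {"commands": [[[0,0,0],[0,0.0,5.0],0.55],[[0,0,0],[0,0,5.0],0.55],[[0,0,0],[0,0,5.0],0.55]]}}

```text
time_s: 1.78
tcp_pos: [0.4996, 0.1246, 0.1515]
tcp_rot: [0.0, 0.086, 0.996, 0.0]
wrist_force: [-0.4, -0.7, 1.0]
opening: 0.0467
gripper_force: 0.0
```

```bash
python3 wr.py w2 501,122,62 511,181,10 490,63,10 562,110,74 ; python3 -c "
from h import *
plan(501,122,44)"
```

```text
501,122,62 px [312. 216.] n 732 ctr [500.7 123.2  61.7] bbox ctr [501.5 123.1  61. ] ext [25.  24.6  4.8]
511,181,10 px [379. 197.] n 1068 ctr [513.2 183.8  10. ] bbox ctr [513.3 183.3  10.7] ext [33.4 34.8  5.7]
490,63,10 px [246. 197.] n 1068 ctr [491.9  62.9   9.8] bbox ctr [491.9  63.4  10.7] ext [33.7 33.8  5.6]
562,110,74 px [311. 294.] n 661 ctr [560.6 111.8  73.7] bbox ctr [561.5 111.7  73.1] ext [25.1 24.6  4.9]
turn [0.01 0.01 0.01] shift [-0.11 -0.25 10.8 ] t 1.82 tcp [500.2 124.5 152. ] open 0.0472 F [ 0.5 -0.9  0.6]
```

{"op": "apply_moves", "data": {"commands": [[[0,0,0],[-0.1,-0.15,5.0],0.55],[[0,0,0],[-0.1,-0.15,8.5],0.55],[[0,0,0],[-0.1,-0.15,10.6],0.55],[[0,0,0],[-0.1,-0.15,10.6],0.55],[[0,0,0],[-0.1,-0.15,10.6],0]]}}

```text
time_s: 2.45
tcp_pos: [0.5016, 0.1225, 0.0461]
tcp_rot: [0.001, 0.087, 0.996, 0.001]
wrist_force: [0.3, -0.3, -0.7]
opening: 0.0304
gripper_force: 0.0
```

{"op": "apply_moves", "data": {"commands": [[[0,0,0],[0,0,0],0],[[0,0,0],[0,0,0],0],[[0,0,0],[0,0,0],0],[[0,0,0],[0,0,0],0]]}}

```text
time_s: 2.95
tcp_pos: [0.5017, 0.1224, 0.0463]
tcp_rot: [0.001, 0.087, 0.996, 0.001]
wrist_force: [-0.4, 0.0, 7.1]
opening: 0.0236
gripper_force: 58.7
```

{"op": "apply_moves", "data": {"commands": [[[0,0,0],[0,0,-3],0],[[0,0,0],[0,0,-7.5],0],[[0,0,0],[0,0,-10.5],0],[[0,0,0],[-5,0,-10.5],0],[[0,0,0],[-9,0,-10.5],0]]}}

```text
time_s: 3.58
tcp_pos: [0.5909, 0.1066, 0.1516]
tcp_rot: [0.002, 0.087, 0.996, 0.001]
wrist_force: [-0.3, 0.8, -1.0]
opening: 0.0229
gripper_force: 58.8
```

```bash
python3 -c "
from h import *
plan(621.5,102,37)"
```

```text
turn [0.02 0.02 0.01] shift [-3.06  0.05 11.47] t 3.58 tcp [590.9 106.6 151.6] open 0.0229 F [-0.3  0.8 -1. ]
```

{"op": "apply_moves", "data": {"commands": [[[0,0,0],[-3.1,0.1,0],0],[[0,0,0],[-3.1,0.1,3],0],[[0,0,0],[-3.1,0.1,7.5],0],[[0,0,0],[-3.1,0.1,10.5],0],[[0,0,0],[-3.1,0.1,10.8],0]]}}

```text
time_s: 4.2
tcp_pos: [0.6182, 0.102, 0.0398]
tcp_rot: [-0.002, 0.087, 0.996, -0.001]
wrist_force: [0.7, 0.5, 0.4]
opening: 0.0232
gripper_force: 58.8
```

```bash
python3 -c "
from h import *
plan(621.5,102,37)"
```

```text
turn [-0.01 -0.02  0.01] shift [-0.32  0.06  0.28] t 4.2 tcp [618.2 102.   39.8] open 0.0232 F [0.7 0.5 0.4]
```

{"op": "apply_moves", "data": {"commands": [[[0,0,0],[-0.2,0,0.2],0],[[0,0,0],[-0.2,0,0.35],0],[[0,0,0],[-0.2,0,0.35],0]]}}

```text
time_s: 4.58
tcp_pos: [0.6222, 0.1018, 0.0389]
tcp_rot: [0.001, 0.087, 0.996, 0.0]
wrist_force: [0.0, -0.8, -0.5]
opening: 0.0232
gripper_force: 58.8
```

{"op": "apply_moves", "data": {"commands": [[[0,0,0],[0,0,0.15],0],[[0,0,0],[0,0,0.15],0]]}}

```text
time_s: 4.82
tcp_pos: [0.6217, 0.1017, 0.0365]
tcp_rot: [0.0, 0.087, 0.996, 0.0]
wrist_force: [0.4, 0.2, 0.5]
opening: 0.023
gripper_force: 59.0
```

{"op": "apply_moves", "data": {"commands": [[[0,0,0],[0,0,0.1],0],[[0,0,0],[0,0,0.1],0]]}}

```text
time_s: 5.08
tcp_pos: [0.6218, 0.1017, 0.0364]
tcp_rot: [0.0, 0.087, 0.996, 0.0]
wrist_force: [-3.3, 1.3, 8.4]
opening: 0.0235
gripper_force: 60.0
```

Contact with the bench at 8 N. Releasing and lifting.

{"op": "apply_moves", "data": {"commands": [[[0,0,0],[0,0,0],0.5],[[0,0,0],[0,0,0],0.5],[[0,0,0],[0,0,0],0.5],[[0,0,0],[0,0,-1.5],0.5],[[0,0,0],[0,0,-5],0.5]]}}

```text
time_s: 5.7
tcp_pos: [0.6205, 0.1014, 0.085]
tcp_rot: [-0.002, 0.087, 0.996, -0.001]
wrist_force: [0.5, -0.0, -0.7]
opening: 0.0427
gripper_force: 0.0
```

{"op": "apply_moves", "data": {"commands": [[[0,0,0],[0,0,-4],0.55],[[0,0,0],[0,0,-9],0.55],[[0,0,0],[2,4,-10],0.55],[[0,0,0],[6,8,-10],0.55],[[0,0,0],[10,12,-10],0.55]]}}

```text
time_s: 6.32
tcp_pos: [0.5433, 0.2383, 0.1867]
tcp_rot: [0.001, 0.087, 0.996, 0.0]
wrist_force: [0.1, 0.3, 0.4]
opening: 0.047
gripper_force: 0.0
```

```bash
python3 wr.py w3 621,102,52 455.5,310.5,51.5; python3 -c "
from h import *
plan(456,310.5,150)"
```

```text
621,102,52 px [194. 290.] n 425 ctr [620.7 102.8  51.4] bbox ctr [621.9 102.8  51. ] ext [26.8 25.1  4.8]
455.5,310.5,51.5 px [386.  77.] n 777 ctr [456.3 312.1  51.8] bbox ctr [456.5 312.2  51. ] ext [24.5 24.4  5.8]
turn [ 0.03 -0.02  0.08] shift [9.1  4.85 3.68] t 6.38 tcp [538.  247.6 186.3] open 0.0472 F [-3.2  6.8  0. ]
```

{"op": "apply_moves", "data": {"commands": [[[0,0,0],[4,2.5,1],0.55],[[0,0,0],[8,4.5,3],0.55],[[0,0,0],[9.9,5.8,5],0.55],[[0,0,0],[9.9,5.8,6],0.55],[[0,0,0],[9.9,5.8,6],0.55]]}}

```text
time_s: 7.0
tcp_pos: [0.4573, 0.3102, 0.1254]
tcp_rot: [0.0, 0.088, 0.996, -0.0]
wrist_force: [-0.1, -1.2, 0.8]
opening: 0.0469
gripper_force: 0.0
```

```bash
python3 wr.py w4 456,312,52; python3 -c "
from h import *
plan(456.3,312,37)"
```

```text
456,312,52 px [316. 220.] n 845 ctr [455.4 312.4  51.7] bbox ctr [455.9 312.4  51. ] ext [25.  24.6  4.9]
turn [-0.    0.01 -0.01] shift [0.2  0.15 8.9 ] t 7.05 tcp [457.9 310.2 126. ] open 0.0469 F [-0.3 -0.5 -0. ]
```

{"op": "apply_moves", "data": {"commands": [[[0,0,0],[0.2,0.2,4],0.55],[[0,0,0],[0.2,0.2,8],0.55],[[0,0,0],[0.2,0.2,8.9],0.55],[[0,0,0],[0.2,0.2,8.9],0.55],[[0,0,0],[0.2,0.2,8.9],0]]}}

```text
time_s: 7.68
tcp_pos: [0.4563, 0.3143, 0.0382]
tcp_rot: [0.001, 0.087, 0.996, 0.001]
wrist_force: [0.0, -0.0, 1.1]
opening: 0.03
gripper_force: 0.1
```

{"op": "apply_moves", "data": {"commands": [[[0,0,0],[0,0,0],0],[[0,0,0],[0,0,0],0],[[0,0,0],[0,0,0],0],[[0,0,0],[0,0,-4],0],[[0,0,0],[0,0,-8],0]]}}

```text
time_s: 8.3
tcp_pos: [0.4548, 0.3137, 0.118]
tcp_rot: [0.0, 0.087, 0.996, 0.0]
wrist_force: [0.2, 0.3, -0.8]
opening: 0.0231
gripper_force: 58.8
```

```bash
python3 -c "
from h import *
plan(502.2,123.3,130)"
```

```text
turn [0.   0.   0.01] shift [ -7.97 -17.93  -1.21] t 8.3 tcp [454.8 313.7 118. ] open 0.0231 F [ 0.2  0.3 -0.8]
```

{"op": "apply_moves", "data": {"commands": [[[0,0,0],[-2.3,-5,-1.2],0],[[0,0,0],[-4.6,-10,-1.2],0],[[0,0,0],[-6.8,-15,-1.2],0],[[0,0,0],[-8.0,-17.9,-1.2],0],[[0,0,0],[-8.0,-17.9,-1.2],0]]}}

```text
time_s: 8.93
tcp_pos: [0.5036, 0.1203, 0.1294]
tcp_rot: [0.001, 0.09, 0.996, 0.0]
wrist_force: [0.1, 0.5, 0.6]
opening: 0.0232
gripper_force: 58.9
```

{"op": "apply_moves", "data": {"commands": [[[0,0,0],[0,0,0],0],[[0,0,0],[0,0,0],0],[[0,0,0],[0,0,2],0],[[0,0,0],[0,0,4],0],[[0,0,0],[0,0,4],0]]}}

```text
time_s: 9.55
tcp_pos: [0.5012, 0.1244, 0.087]
tcp_rot: [-0.001, 0.086, 0.996, -0.001]
wrist_force: [-0.1, -0.6, -1.0]
opening: 0.0234
gripper_force: 58.9
```

```bash
python3 wr.py w5 501,122,104; python3 -c "
from h import *
plan(502.2,123.3,48)"
```

```text
501,122,104 px [310. 296.] n 1090 ctr [497.7 123.8 102.1] bbox ctr [501.1 123.  104. ] ext [27.8 36.   7. ]
turn [-0.01 -0.01  0.02] shift [-0.04 -0.09  4.  ] t 9.6 tcp [502.  124.3  88. ] open 0.0232 F [ 1.4  0.2 -1. ]
```

View pics/w5.png

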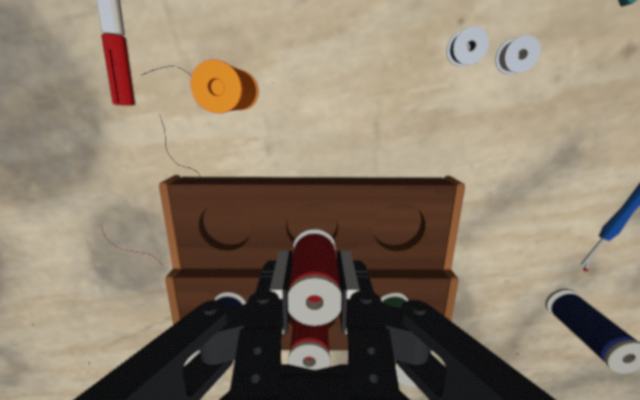

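The red spool is held upright over the middle well, whose rim shows at (312,222), in front of back_red at (309,355). Lowering.

{"op": "apply_moves", "data": {"commands": [[[0,0,0],[0,-0.1,1.5],0],[[0,0,0],[0,-0.1,3.0],0],[[0,0,0],[0,-0.1,3.6],0],[[0,0,0],[0,-0.1,3.8],0],[[0,0,0],[0,-0.1,3.9],0]]}}

```text
time_s: 10.22
tcp_pos: [0.5026, 0.1226, 0.0494]
tcp_rot: [0.0, 0.087, 0.996, 0.0]
wrist_force: [1.1, 0.4, -0.3]
opening: 0.023
gripper_force: 58.9
```

{"op": "apply_moves", "data": {"commands": [[[0,0,0],[0,0,0.1],0],[[0,0,0],[0,0,0.1],0]]}}

```text
time_s: 10.48
tcp_pos: [0.5025, 0.1226, 0.0485]
tcp_rot: [0.0, 0.087, 0.996, 0.0]
wrist_force: [-0.1, 1.6, -0.4]
opening: 0.0234
gripper_force: 58.9
```

{"op": "apply_moves", "data": {"commands": [[[0,0,0],[0,0,0.1],0],[[0,0,0],[0,0,0.1],0]]}}

```text
time_s: 10.72
tcp_pos: [0.5027, 0.1226, 0.0483]
tcp_rot: [0.0, 0.087, 0.996, 0.0]
wrist_force: [-3.3, -0.5, 9.6]
opening: 0.0231
gripper_force: 60.2
```

{"op": "apply_moves", "data": {"commands": [[[0,0,0],[0,0,0],0.5],[[0,0,0],[0,0,0],0.5],[[0,0,0],[0,0,0],0.5],[[0,0,0],[0,0,-1.5],0.5],[[0,0,0],[0,0,-5],0.5]]}}

```text
time_s: 11.35
tcp_pos: [0.5014, 0.1222, 0.0973]
tcp_rot: [-0.001, 0.087, 0.996, -0.001]
wrist_force: [0.2, 0.9, 0.0]
opening: 0.0425
gripper_force: 0.0
```

{"op": "apply_moves", "data": {"commands": [[[0,0,0],[0,0,-4],0.55],[[0,0,0],[-0.5,2,-8],0.55],[[0,0,0],[-2,7,-8],0.55],[[0,0,0],[-4,12,-8],0.55],[[0,0,0],[-5.5,17,-7],0.55]]}}

```text
time_s: 11.98
tcp_pos: [0.5876, 0.282, 0.1696]
tcp_rot: [0.001, 0.087, 0.996, 0.001]
wrist_force: [-0.2, -0.7, 0.7]
opening: 0.047
gripper_force: 0.0
```

{"op": "apply_moves", "data": {"commands": [[[0,0,0],[-1.7,3.4,2],0.55],[[0,0,0],[-1.7,3.4,4],0.55],[[0,0,0],[-1.7,3.4,4],0.55],[[0,0,0],[-1.7,3.4,4],0.55]]}}

```text
time_s: 12.48
tcp_pos: [0.6091, 0.3097, 0.1288]
tcp_rot: [0.001, 0.088, 0.996, 0.0]
wrist_force: [0.8, -0.6, 0.4]
opening: 0.0469
gripper_force: 0.0
```

```bash
python3 wr.py w6 609,310,58; python3 -c "
from h import *
plan(609.5,311,42)"
```

```text
609,310,58 px [315. 223.] n 858 ctr [608.2 311.2  57.7] bbox ctr [608.9 311.2  57.1] ext [24.7 24.6  5.2]
turn [ 0.01  0.01 -0.01] shift [0.01 0.1  8.72] t 12.53 tcp [609.3 309.9 129.2] open 0.0472 F [0.5 0.2 0.1]
```

{"op": "apply_moves", "data": {"commands": [[[0,0,0],[0.1,0.1,4],0.55],[[0,0,0],[0.1,0.1,8],0.55],[[0,0,0],[0.1,0.1,8.7],0.55],[[0,0,0],[0.1,0.1,8.7],0.55],[[0,0,0],[0.1,0.1,8.7],0]]}}

```text
time_s: 13.15
tcp_pos: [0.6093, 0.3126, 0.0429]
tcp_rot: [0.002, 0.087, 0.996, 0.001]
wrist_force: [-0.2, -0.2, -0.4]
opening: 0.0298
gripper_force: 0.0
```

{"op": "apply_moves", "data": {"commands": [[[0,0,0],[0,0,0],0],[[0,0,0],[0,0,0],0],[[0,0,0],[0,0,0],0],[[0,0,0],[0,0,-4],0],[[0,0,0],[0,0,-9],0]]}}

```text
time_s: 13.78
tcp_pos: [0.6072, 0.3119, 0.1308]
tcp_rot: [-0.001, 0.087, 0.996, -0.001]
wrist_force: [0.7, 1.3, 0.6]
opening: 0.0236
gripper_force: 58.8
```

```bash
python3 -c "
from h import *
plan(491.7,63.2,170)"
```

```text
turn [-0.01 -0.01  0.01] shift [  7.07 -26.5   -3.87] t 13.78 tcp [607.2 311.9 130.8] open 0.0236 F [0.7 1.3 0.6]
```

{"op": "apply_moves", "data": {"commands": [[[0,0,0],[1.3,-4.5,-3.9],0],[[0,0,0],[2.7,-10,-3.9],0],[[0,0,0],[4.1,-15.5,-3.9],0],[[0,0,0],[5.5,-21,-3.9],0],[[0,0,0],[6.8,-25.5,-3.9],0]]}}

```text
time_s: 14.4
tcp_pos: [0.4961, 0.0706, 0.1703]
tcp_rot: [0.001, 0.088, 0.996, 0.0]
wrist_force: [-0.1, -0.4, -0.3]
opening: 0.0233
gripper_force: 58.9
```

{"op": "apply_moves", "data": {"commands": [[[0,0,0],[0.2,-1,0],0],[[0,0,0],[0.2,-1,0],0],[[0,0,0],[0.2,-1,3],0],[[0,0,0],[0.2,-1,6],0],[[0,0,0],[0.2,-1,7],0]]}}

```text
time_s: 15.02
tcp_pos: [0.4925, 0.0649, 0.0977]
tcp_rot: [-0.001, 0.086, 0.996, -0.0]
wrist_force: [0.3, 0.2, -0.5]
opening: 0.0235
gripper_force: 58.9
```

{"op": "apply_moves", "data": {"commands": [[[0,0,0],[0,0,0],0],[[0,0,0],[0,0,0],0]]}}

```text
time_s: 15.28
tcp_pos: [0.494, 0.0638, 0.1004]
tcp_rot: [0.001, 0.087, 0.996, 0.0]
wrist_force: [0.3, -0.5, -0.9]
opening: 0.0231
gripper_force: 58.9
```

```bash
python3 wr.py w7 502,122,62 512,183,10; python3 -c "
from h import *
plan(491.7,63.2,54)"
```

```text
502,122,62 px [412. 242.] n 1196 ctr [502.  122.5  61.7] bbox ctr [502.6 122.8  61.1] ext [25.2 25.   5.2]
512,183,10 px [476. 212.] n 1453 ctr [514.  185.4  10. ] bbox ctr [513.6 184.5  10.9] ext [32.4 31.5  5.3]
turn [0.01 0.01 0.01] shift [ 0.22 -0.09  4.64] t 15.32 tcp [493.9  63.7 100.4] open 0.0234 F [ 0.9  0.5 -0. ]
```

View pics/w7.png

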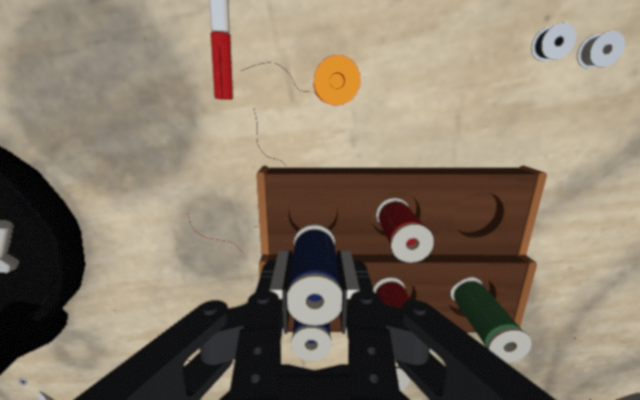

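Red is seated in the middle well, its flange at (412,242). Navy is held over the right well at (312,220), in front of back_navy at (312,345). Lowering.

{"op": "apply_moves", "data": {"commands": [[[0,0,0],[0.2,-0.1,1.5],0],[[0,0,0],[0.2,-0.1,3.0],0],[[0,0,0],[0.2,-0.1,4.1],0],[[0,0,0],[0.2,-0.1,4.4],0],[[0,0,0],[0.2,-0.1,4.5],0]]}}

```text
time_s: 15.95
tcp_pos: [0.4908, 0.0626, 0.0541]
tcp_rot: [-0.0, 0.087, 0.996, -0.0]
wrist_force: [0.2, -0.6, 0.1]
opening: 0.023
gripper_force: 58.9
```

{"op": "apply_moves", "data": {"commands": [[[0,0,0],[0,0,0.1],0],[[0,0,0],[0,0,0.1],0],[[0,0,0],[0,0,0.2],0],[[0,0,0],[0,0,0.2],0]]}}

```text
time_s: 16.45
tcp_pos: [0.4913, 0.0627, 0.0528]
tcp_rot: [0.0, 0.087, 0.996, 0.0]
wrist_force: [-0.4, 0.1, 4.9]
opening: 0.0233
gripper_force: 59.4
```

{"op": "apply_moves", "data": {"commands": [[[0,0,0],[0,0,0],0.5],[[0,0,0],[0,0,0],0.5],[[0,0,0],[0,0,0],0.5],[[0,0,0],[0,0,-2],0.5],[[0,0,0],[0,0,-7],0.5]]}}

```text
time_s: 17.08
tcp_pos: [0.489, 0.0624, 0.121]
tcp_rot: [-0.002, 0.087, 0.996, -0.001]
wrist_force: [0.5, 0.4, 1.0]
opening: 0.0428
gripper_force: 0.0
```

{"op": "apply_moves", "data": {"commands": [[[0,0,0],[0.5,3,-3],0.55],[[0,0,0],[1.5,9,-3],0.55],[[0,0,0],[2.5,15,-3],0.55],[[0,0,0],[3.5,21,-3],0.55],[[0,0,0],[4.5,27,-3],0.55]]}}

```text
time_s: 17.7
tcp_pos: [0.4931, 0.3383, 0.1523]
tcp_rot: [0.0, 0.087, 0.996, 0.0]
wrist_force: [1.9, -0.4, 0.2]
opening: 0.0466
gripper_force: 0.0
```

{"op": "apply_moves", "data": {"commands": [[[0,0,0],[1.0,5,0],0.55],[[0,0,0],[1.2,6.5,1],0.55],[[0,0,0],[1.2,6.5,2],0.55],[[0,0,0],[1.2,6.5,2],0.55],[[0,0,0],[1.2,6.5,2],0.55]]}}

```text
time_s: 18.32
tcp_pos: [0.4937, 0.4005, 0.1327]
tcp_rot: [0.0, 0.088, 0.996, -0.0]
wrist_force: [-0.4, 0.5, 0.5]
opening: 0.047
gripper_force: 0.0
```

```bash
python3 wr.py w8 493,402,58; python3 -c "
from h import *
plan(493,403,42)"
```

```text
493,402,58 px [317. 220.] n 842 ctr [492.3 403.4  57.8] bbox ctr [493.  403.3  57.4] ext [25.  24.7  5.2]
turn [ 0.    0.   -0.01] shift [0.11 0.18 9.09] t 18.38 tcp [493.7 401.  132.9] open 0.0468 F [-0.2  0.1 -0.1]
```

{"op": "apply_moves", "data": {"commands": [[[0,0,0],[0.2,0.2,4],0.55],[[0,0,0],[0.2,0.2,8],0.55],[[0,0,0],[0.2,0.2,9.1],0.55],[[0,0,0],[0.2,0.2,9.1],0.55],[[0,0,0],[0.2,0.2,9.1],0]]}}

```text
time_s: 19.0
tcp_pos: [0.4924, 0.4055, 0.0434]
tcp_rot: [0.001, 0.087, 0.996, 0.001]
wrist_force: [0.7, -0.1, -0.0]
opening: 0.03
gripper_force: 0.1
```

{"op": "apply_moves", "data": {"commands": [[[0,0,0],[0,0,0],0],[[0,0,0],[0,0,0],0],[[0,0,0],[0,0,0],0],[[0,0,0],[0,0,-4],0],[[0,0,0],[0,0,-9],0]]}}

```text
time_s: 19.62
tcp_pos: [0.4906, 0.4044, 0.132]
tcp_rot: [-0.001, 0.087, 0.996, -0.001]
wrist_force: [1.3, 0.7, -0.8]
opening: 0.0233
gripper_force: 58.8
```

```bash
python3 -c "
from h import *
plan(513,183.3,150)"
```

```text
turn [-0.01 -0.01  0.01] shift [ -6.04 -21.39  -1.78] t 19.62 tcp [490.6 404.4 132. ] open 0.0233 F [ 1.3  0.7 -0.8]
```

{"op": "apply_moves", "data": {"commands": [[[0,0,0],[-1.5,-5.5,-1.8],0],[[0,0,0],[-3.0,-11,-1.8],0],[[0,0,0],[-4.5,-16.5,-1.8],0],[[0,0,0],[-6.0,-21.4,-1.8],0],[[0,0,0],[-6.0,-21.4,-1.8],0]]}}

```text
time_s: 20.25
tcp_pos: [0.5146, 0.1781, 0.1506]
tcp_rot: [0.001, 0.091, 0.996, -0.0]
wrist_force: [0.4, 1.9, 0.2]
opening: 0.0233
gripper_force: 58.9
```

{"op": "apply_moves", "data": {"commands": [[[0,0,0],[0,0,0],0],[[0,0,0],[0,0,3],0],[[0,0,0],[0,0,5],0],[[0,0,0],[0,0,5],0],[[0,0,0],[0,0,5],0]]}}

```text
time_s: 20.88
tcp_pos: [0.5135, 0.1849, 0.1001]
tcp_rot: [0.0, 0.086, 0.996, 0.0]
wrist_force: [0.5, -0.0, -0.3]
opening: 0.0234
gripper_force: 58.9
```

```bash
python3 wr.py w9 502,122,62 491,63,68; python3 -c "
from h import *
plan(513,183.3,54)"
```

```text
502,122,62 px [208. 245.] n 1211 ctr [501.9 123.3  61.5] bbox ctr [502.3 123.   61. ] ext [25.3 25.5  5. ]
491,63,68 px [ 99. 248.] n 1396 ctr [490.4  63.8  67.6] bbox ctr [491.2  63.4  67.1] ext [25.4 26.   5.1]
turn [0.01 0.01 0.01] shift [ 0.05 -0.15  4.64] t 20.93 tcp [513.7 184.7 100.4] open 0.0236 F [-0.   0.6 -0.4]
```

View pics/w9.png

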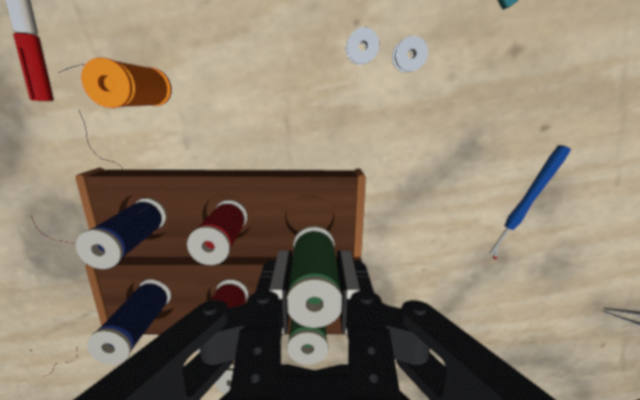

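Navy (99,248) and red (208,245) are seated. Green is over the left well at (310,215), in front of back_green at (307,348). Lowering.

{"op": "apply_moves", "data": {"commands": [[[0,0,0],[0,-0.1,1.5],0],[[0,0,0],[0,-0.1,3.0],0],[[0,0,0],[0,-0.1,4.1],0],[[0,0,0],[0,-0.1,4.4],0],[[0,0,0],[0,-0.1,4.5],0]]}}

```text
time_s: 21.55
tcp_pos: [0.513, 0.1826, 0.0541]
tcp_rot: [-0.0, 0.087, 0.996, -0.0]
wrist_force: [-0.5, 0.3, -0.5]
opening: 0.0232
gripper_force: 58.9
```

{"op": "apply_moves", "data": {"commands": [[[0,0,0],[0,0,0.1],0],[[0,0,0],[0,0,0.1],0],[[0,0,0],[0,0,0.2],0],[[0,0,0],[0,0,0.2],0]]}}

```text
time_s: 22.05
tcp_pos: [0.5134, 0.1828, 0.0535]
tcp_rot: [0.0, 0.087, 0.996, 0.0]
wrist_force: [-3.1, -1.1, 9.6]
opening: 0.0231
gripper_force: 60.1
```

{"op": "apply_moves", "data": {"commands": [[[0,0,0],[0,0,0],0.5],[[0,0,0],[0,0,0],0.5],[[0,0,0],[0,0,0],0.5],[[0,0,0],[0,0,-2],0.5],[[0,0,0],[0,0,-7],0.5]]}}

```text
time_s: 22.68
tcp_pos: [0.5111, 0.1821, 0.1207]
tcp_rot: [-0.002, 0.087, 0.996, -0.002]
wrist_force: [1.1, 0.4, 0.4]
opening: 0.0425
gripper_force: 0.0
```

{"op": "apply_moves", "data": {"commands": [[[0,0,0],[0,0,-6],0.55],[[0,0,0],[1,6,-10],0.55],[[0,0,0],[2,12,-10],0.55],[[0,0,0],[2,12,-10],0.55],[[0,0,0],[2,12,-10],0.55]]}}

```text
time_s: 23.3
tcp_pos: [0.5137, 0.3045, 0.2215]
tcp_rot: [-0.0, 0.086, 0.996, -0.001]
wrist_force: [-0.2, -2.4, 0.2]
opening: 0.0471
gripper_force: 0.0
```

Run:
```python
from h import *
from cell import get_image
for n in("scene","top"):
    d=get_image(n);c=d["color"][...,::-1]
    W=cloud(d,d["cam_to_world"])*1e3
    c=c[150:320,270:460] if n=="scene" else c[120:260,290:450]
    cv2.imwrite(f"pics/{n}1.png",cv2.resize(c,None,fx=3.5,fy=3.5,interpolation=cv2.INTER_CUBIC))
    for k,p in dict(g=(513,183),r=(502,123),n=(491,63),bg=(573,171),br=(562,111),bn=(551,52),cream=(621,102)).items():
        m=np.hypot(W[...,0]-p[0],W[...,1]-p[1])<16;z=W[m][:,2];t=np.percentile(z,97);q=W[m][z>t-3];print(n,k,q.mean(0).round(1),len(q))
```

```text
scene g [513.4 182.6  67.7] 79
scene r [501.5 121.5  61.6] 90
scene n [490.1  61.5  67.8] 105
scene bg [571.3 169.3  79.7] 79
scene br [560.8 109.9  73.5] 95
scene bn [549.3  51.2  79.8] 106
scene cream [620.4 101.4  51.6] 86
top g [515.7 182.5  68.5] 68
top r [503.5 121.8  62.9] 62
top n [492.7  62.2  68.5] 68
top bg [571.4 170.   80.7] 61
top br [563.6 111.2  74.4] 76
top bn [551.4  52.2  80.5] 74
top cream [623.2 102.3  52.4] 67
```

View pics/scene1.png

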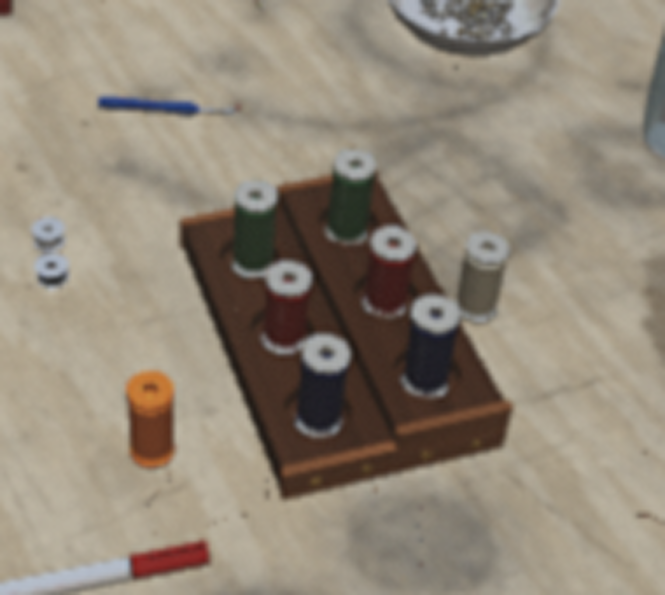

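The crop shows the front row seated: green (255,230), red (287,310) and navy (322,385), each in front of its own colour. The back row has not moved, and cream stands upright behind the tray at (482,275).

```bash
python3 -c "
from cell import sign_off
print(sign_off())"
```

```text
the job is handed in; nothing more can be done
None
```

The job is done and handed in at about 23 s: the cream spool stands upright on the bench about 10 mm behind the tray, the red, navy and green spools are seated in front of their own colours, and the back row is still in place.

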